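Sweep loose locknuts off the bench into their bin

TASK

Three loose locknuts, the flat hexagonal rings, are left lying on the assembly bench among other things. With your fingertips, sweep all three across the bench and over its far edge so that they drop into the wide blue bin hanging there, the one that already holds locknuts. Just push them, do not pinch or lift them, and leave the cable gland, the relay, the tape roll and the bottle standing where they are.

Things in the scene. Friction and masses are not known exactly. Their poses are not given: they have to be found in the camera images.
- nut0: one of three identical loose plated-steel cable-gland locknuts: a hexagonal ring 41 mm across flats (47 mm across corners), round bore 32 mm, 9 mm thick, about 50 g, lying flat on the bench. Origin: centre of its underside; z is the ring's axis. It slides with light friction; pushed over the bench edge it tips and falls.
- nut1: one of three identical loose plated-steel cable-gland locknuts: a hexagonal ring 41 mm across flats (47 mm across corners), round bore 32 mm, 9 mm thick, about 50 g, lying flat on the bench. Origin: centre of its underside; z is the ring's axis. It slides with light friction; pushed over the bench edge it tips and falls.
- nut2: one of three identical loose plated-steel cable-gland locknuts: a hexagonal ring 41 mm across flats (47 mm across corners), round bore 32 mm, 9 mm thick, about 50 g, lying flat on the bench. Origin: centre of its underside; z is the ring's axis. It slides with light friction; pushed over the bench edge it tips and falls.
- bench_edge (a point): a point on the far edge of the bench top, at the height of its surface. The edge is straight, runs along world y, has no rim or upstand and spans the whole bench; beyond it (+x) is a drop.
- nut_bin: the wide blue open bin, fixed on a rail at the bench's far edge, to the left or the right, five locknuts on its floor. 150 mm (x) by 200 (y) by 100 high outside, walls 3. Axes as the world's. Origin: centre of its underside, 81 mm beyond the edge; rim 7 mm below the bench surface, near wall 6 mm beyond the edge (too narrow a gap for a locknut to fall through).
- gland_bin: the narrow blue bin with cable glands in it, hooked on the same rail: 150 mm along x by 130 mm along y by 100 mm high, otherwise as the wide bin. Not the place for locknuts.
- gland: a metal cable gland standing upright on its thread: 47 mm across its hexagon's corners, 52 mm tall, 130 g, loose. Origin: centre of its underside. To be left alone.
- relay: a white plug-in relay in a black socket, standing: 38 by 38 mm, 49 mm tall, 140 g, loose. Origin: centre of its underside. To be left alone.
- tape: a roll of yellow adhesive tape lying flat, loose: 96 mm across, 45 mm high. Origin: centre of its underside. To be left alone.
- flux: a clear dispensing bottle with a white cap, standing, loose: 52 mm across, 130 mm tall. Origin: centre of its underside. To be left alone.

How it is judged:
By the outcome, as a careful person would: the job done as asked, in the order asked, and still so for the second after the job is handed in, with the robot touching nothing.
It also fails if it takes over 72 s, if anything falls off the work surface, if the arm or the gripper's body presses on something with over 40 N, if the wrist force passes 120 N, or if a joint passes its speed limit or range.

ROBOT

A 6-joint arm with a two-finger parallel gripper is mounted at the origin on the work surface. World frame = base frame: x ahead of the robot, y to its left, z up, the work surface at z = 0. Lengths are in m, angles in rad, forces in N, time in s.
With the tool pointing down it reaches from about 0.35 to 0.975 m from the base axis. Payload 4.9 kg.
Tool frame: the origin (TCP) lies at the very end of the fingers, on their centre line; the grasp point (between the pads) lies 19 mm behind it; z points along the fingers, y is the line along which they close (so a half turn about z gives the same grasp; the last joint's range is limited). The gripper opens to 85 mm and grips with 20 to 120 N. Pads are 22 mm wide; open, the fingers measure 114 mm over their backs; the gripper's body (76 mm by 85 mm) begins 54 mm behind the grasp point. The pads swing forward as they close: fully open they stand 13 mm farther back than shut.
Start: joints at [-1.289, 0.053, 1.613, -0, 1.476, -0.119], TCP at [0.244, -0.575, 0.231] pointing down, gripper open.
Joint ranges: [-3.01, 3.01], [-1.01, 2.22], [0.06, 2.58], [-1.02, 4.17], [0.09, 2.62], [-3.14, 3.14]. Speed limits (rad/s): [2.57, 2.57, 3.14, 3.14, 3.14, 3.14].

INTERFACE

Orientations are given as a unit quaternion [w, x, y, z].
In Python, from plant import manip gives the robot as it stands.
- The arm moves only by the tool send_rows, never from a script. Its argument "increments" is a list of rows, each an object of numbers: "claw": the closure, from -1 (fully open) to 1 (shut); "dx", "dy", "dz": the shift along the tool's x, y, z in units of 0.5 m (1.0 is 0.5 m); "yaw": the turn about the tool's z in units of 1.5 rad (1.0 is 1.5 rad). A call has 1 to 20 rows; each row is the pose to reach, as a shift and turn from the pose commanded when the call began, along the tool's axes at that moment; what a row does not reach only later rows make up. A row lasts 1/8 s, in which the tool goes at most 62.5 mm and 10.7 degrees, less where a joint would pass 70% of its speed; a pose out of reach is approached as far as the arm can. A call with a number of a shift or a turn outside -1 to 1 is refused whole. A call with a gripper value outside its range is refused whole. The fingers move at their own pace and stop on an object; the grip force is fixed at half the most. Time passes only in rows, so rows that repeat a pose let the fingers close. It gives the time, the measured TCP pose, the force, the opening and the grip force at its end, in the units of the state.
- manip.state(): the state, without advancing time (a new reading comes with each control period).
- manip.grab_frame(name): name is "scene" or "top"; returns the picture (480x640x3 uint8, red, green, blue); there is no depth.
- manip.camera_params(name): a dict with "camera_matrix" (3x3 intrinsics, pixels), "k1" (the pictures are not rectified: a ray, as slopes to the right and down, at radius r is drawn at 1 + k1 r^2 times it, then the intrinsics apply), "extrinsics" (4x4, takes a point from world to camera coordinates). Camera axes: x right, y down, z forward; pixel columns grow to the right and rows downward; lengths in m; the calibration is good to about 2 mm. A picture is of the moment at which its call begins. camera_params takes no time and is no camera call.
- manip.job_done(): hands the job in; it is judged then, once.
The state is a dict: "time": time; "joint_pos": joint angles; "joint_vel": joint speeds; "joint_efforts": joint torques, N m; "tool_pos": TCP position; "tool_rot": TCP orientation; "contact_force": force on the tool from outside, world axes, zero at the start; "ft_torque": the same for the moment, N m; "gripper_width": opening from 0.0 (shut) to 1.0 (fully open); "grasp_force": force on a finger pad.
Only numpy, scipy, OpenCV 4.12 (cv2) and the standard library are available. Lean on these libraries where they do the work, as an engineer would, in place of code of your own. Each camera call takes 0.05 s, during which the arm holds its last target. There are 200 camera calls.

## Working session

There is one attempt and no reset: what is moved stays moved. The work goes in short steps, Python scripts to look and compute and a tool call to move; the robot and the scene stay as the last step left them, time stands still between calls to the robot, and variables do not carry over. Pictures are saved under pics/ and viewed, at most 10 in all, crops included, and the job is handed in when it is done.

Besides the shell and the picture viewer there is one more tool, called as name(argument=value, ...) on one line, values as JSON. send_rows: Moves the arm, as the interface text tells. Shifts and turns lie within -1 to 1; 1 stands for 0.5 m of shift or 1.5 rad of turn. Its arguments: {"type":"object","properties":{"increments":{"type":"array","items":{"type":"object","properties":{"claw":{"type":"number"},"dx":{"type":"number"},"dy":{"type":"number"},"dz":{"type":"number"},"yaw":{"type":"number"}}}}},"required":["increments"]}

```bash
mkdir -p pics
python3 - <<'E'
from plant import manip
import cv2
for n in ("scene","top"):
    im=manip.grab_frame(n); cv2.imwrite(f"pics/{n}0.png",im[:,:,::-1])
    p=manip.camera_params(n); print(n,p)
s=manip.state(); print(s)
E
```

```text
scene {'camera_matrix': array([[483.04628375,   0.        , 315.02677641],
       [  0.        , 483.04628375, 238.63374888],
       [  0.        ,   0.        ,   1.        ]]), 'k1': -0.0012916401217602255, 'extrinsics': array([[-0.70874965,  0.70526615,  0.0165405 ,  0.42933674],
       [ 0.52319441,  0.54121748, -0.6582942 , -0.33178777],
       [-0.47322462, -0.45791189, -0.75257901,  1.38379981],
       [ 0.        ,  0.        ,  0.        ,  1.        ]])}
top {'camera_matrix': array([[614.45155297,   0.        , 323.25909656],
       [  0.        , 614.45155297, 246.56329322],
       [  0.        ,   0.        ,   1.        ]]), 'k1': 0.04924067998913744, 'extrinsics': array([[ 0.00569022, -0.99976509,  0.02091396, -0.01163595],
       [-0.99719955, -0.00723274, -0.07443616,  0.57604662],
       [ 0.07456994, -0.02043183, -0.99700645,  1.25386788],
       [ 0.        ,  0.        ,  0.        ,  1.        ]])}
{'time': 0.1, 'joint_pos': array([-1.28898429e+00,  5.32935283e-02,  1.61412852e+00,  8.71745457e-06,
        1.47601189e+00, -1.18980887e-01]), 'joint_vel': array([-6.56046163e-05, -3.13234233e-03, -4.21530218e-03,  7.08525311e-04,
       -1.38962423e-03, -9.91859055e-04]), 'joint_efforts': array([-3.66214626e-04, -3.94900668e+01, -3.71363568e+01, -1.26666696e-04,
        3.88073604e-03,  6.56870824e-06]), 'tool_pos': array([ 0.24370123, -0.57492794,  0.23020113]), 'tool_rot': array([-9.17943794e-04,  9.79987403e-01,  1.99057384e-01, -7.05472887e-05]), 'contact_force': array([ 0.01426316,  0.10320901, -0.12497116]), 'ft_torque': array([-0.01313435, -0.03580058, -0.01697591]), 'grasp_force': 0.0, 'gripper_width': 1.0033291787461804}
```

View pics/scene0.png

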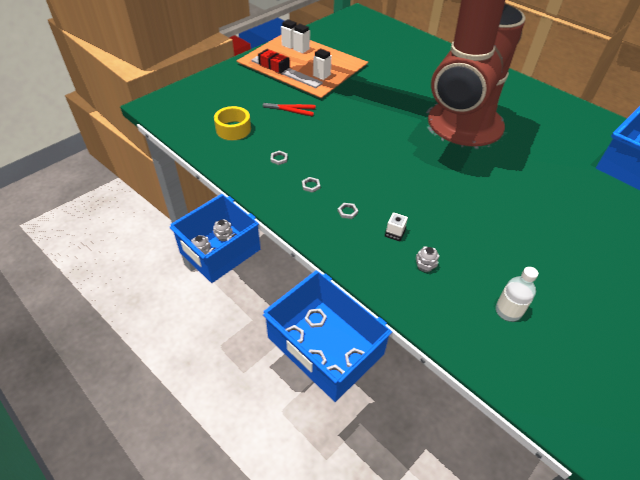

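View pics/top0.png

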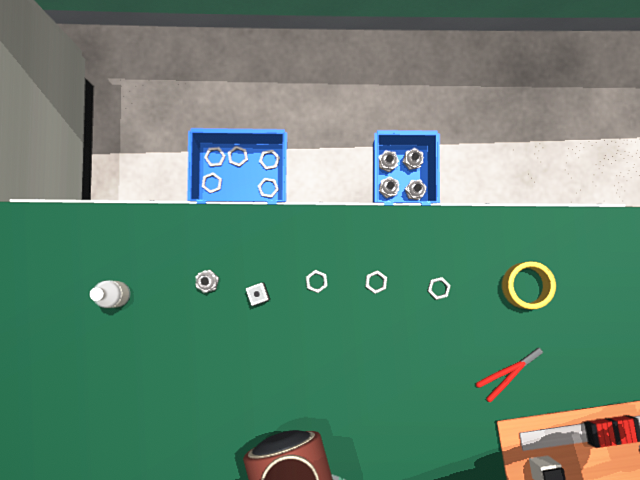

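The top view shows the loose nuts at about (317,281), (376,282) and (440,288). The wide nut bin is at u 190–286 with its near side at v≈203. The relay is at (257,294), the gland at (206,281), the tape at (529,286) and the bottle at (115,294). The scene view shows the same nuts at (347,210), (311,184) and (279,157).

```bash
cat > h.py <<'E'
import numpy as np, cv2
from plant import manip
def cam(n):
    p=manip.camera_params(n); return p["camera_matrix"],p["k1"],np.array(p["extrinsics"])
def ray(n,uv):
    K,k,E=cam(n); d=cv2.undistortPoints(np.array([[uv]],float),K,np.array([k,0,0,0,0.]))[0,0]
    R=E[:3,:3]; return -R.T@E[:3,3], R.T@np.array([d[0],d[1],1])
def onz(n,uv,z):
    o,d=ray(n,uv); return o+d*(z-o[2])/d[2]
def tri(a,b):
    (o1,d1),(o2,d2)=ray("top",a),ray("scene",b)
    s=np.linalg.lstsq(np.c_[d1,-d2],o2-o1,rcond=None)[0]
    p,q=o1+s[0]*d1,o2+s[1]*d2; return (p+q)/2,np.linalg.norm(p-q)
def blobs(im,roi):
    "bench objects: not green, inside roi (u0,v0,u1,v1); outer contour + ellipse-like centre"
    h=cv2.cvtColor(im,cv2.COLOR_RGB2HSV)
    m=((h[...,1]<110)&(h[...,2]>70)).astype(np.uint8)
    u0,v0,u1,v1=roi; k=np.zeros_like(m); k[v0:v1,u0:u1]=m[v0:v1,u0:u1]
    k=cv2.morphologyEx(k,cv2.MORPH_CLOSE,np.ones((3,3)))
    cs,_=cv2.findContours(k,cv2.RETR_EXTERNAL,cv2.CHAIN_APPROX_NONE)
    out=[]
    for c in cs:
        c=cv2.convexHull(c); M=cv2.moments(c)
        if M["m00"]>60: out.append((M["m10"]/M["m00"],M["m01"]/M["m00"],M["m00"],cv2.boundingRect(c)))
    return sorted(out)
E
python3 - <<'E'
from h import *
np.set_printoptions(precision=4,suppress=True)
t=cv2.imread("pics/top0.png")[:,:,::-1]; s=cv2.imread("pics/scene0.png")[:,:,::-1]
T=blobs(t,(60,230,480,340)); S=blobs(s,(265,140,545,330))
for b in T: print("top",np.round(b[:3],1),b[3],onz("top",b[:2],.0045))
for b in S: print("scene",np.round(b[:3],1),b[3],onz("scene",b[:2],.0045))
tn=[b for b in T if b[0]>290][::-1]; sn=[b for b in S if b[0]<375]
for a,b in zip(tn,sn): print("tri",tri(a[:2],b[:2]))
# blue bins in top
h=cv2.cvtColor(t,cv2.COLOR_RGB2HSV); m=((h[...,0]>98)&(h[...,0]<125)&(h[...,1]>150)&(h[...,2]>60)).astype(np.uint8)
cs,_=cv2.findContours(m,cv2.RETR_EXTERNAL,cv2.CHAIN_APPROX_NONE)
for c in cs:
    if cv2.contourArea(c)>1000:
        x,y,w,hh=cv2.boundingRect(c); print("bin",x,y,w,hh,onz("top",(x,y+hh),-.007),onz("top",(x+w,y+hh),-.007),onz("top",(x,y),-.007))
for u in (100,330,600):
    col=t[180:230,u].astype(int); g=np.where((h[180:230,u,0]>60)&(h[180:230,u,0]<90)&(h[180:230,u,1]>120))[0][0]+180
    print("edge",u,g,onz("top",(u,g),0))
# tall tops
h2=blobs(t,(480,250,580,320)); print(h2)
E
```

```text
top [110.  293.6 897. ] (89, 280, 42, 28) [0.4769 0.4316 0.0045]
top [206.2 280.8 422.5] (195, 269, 24, 24) [0.5042 0.2352 0.0045]
top [256.5 293.5 372. ] (245, 282, 24, 24) [0.4782 0.1304 0.0045]
top [316.2 280.9 390.5] (305, 269, 23, 24) [0.5053 0.0061 0.0045]
top [375.9 281.5 389.5] (365, 270, 23, 24) [ 0.5047 -0.1192  0.0045]
top [438.8 287.9 388. ] (427, 277, 24, 23) [ 0.4923 -0.2511  0.0045]
scene [278.6 157.1 191. ] (270, 150, 18, 15) [ 0.4912 -0.2503  0.0045]
scene [ 284.9  269.  2505.5] (265, 225, 60, 85) [0.7284 0.0328 0.0045]
scene [310.6 184.  215.5] (301, 177, 20, 15) [ 0.5038 -0.1183  0.0045]
scene [315.3 317.4 283.5] (305, 309, 22, 18) [0.7664 0.162  0.0045]
scene [347.4 210.2 242. ] (337, 203, 21, 16) [0.5049 0.0067 0.0045]
scene [353.8 298.2 154. ] (331, 279, 47, 39) [0.679  0.1844 0.0045]
scene [396. 225. 392.] (386, 212, 22, 27) [0.4595 0.1166 0.0045]
scene [427.1 258.4 456.5] (416, 246, 24, 26) [0.4882 0.2259 0.0045]
scene [ 517.6  294.6 1484.5] (496, 266, 43, 56) [0.4318 0.4123 0.0045]
tri (array([ 0.4919, -0.2505,  0.0049]), np.float64(0.0012763464815496095))
tri (array([ 0.5258, -0.175 , -0.3759]), np.float64(0.04140219579845138))
tri (array([ 0.5345, -0.025 ,  0.0829]), np.float64(0.08850793036580622))
bin 377 131 61 72 [ 0.6724 -0.1228 -0.007 ] [ 0.6734 -0.2533 -0.007 ] [ 0.8285 -0.1228 -0.007 ]
bin 188 129 98 75 [ 0.6666  0.2786 -0.007 ] [ 0.6686  0.0714 -0.007 ] [ 0.8278  0.2817 -0.007 ]
edge 100 204 [0.6636 0.4593 0.    ]
edge 330 206 [ 0.6641 -0.0222  0.    ]
edge 600 208 [ 0.664  -0.5946  0.    ]
[(520.0992774112472, 276.48287778825005, 530.5, (510, 261, 27, 38)), (539.5857677902621, 296.1176029962546, 445.0, (520, 282, 34, 24))]
```

send_rows(increments=[{"dx":0.03,"dy":-0.03,"claw":0.5},{"dx":0.1,"dy":-0.1,"yaw":-0.02,"claw":0.5},{"dx":0.17,"dy":-0.17,"yaw":-0.04,"claw":0.5},{"dx":0.24,"dy":-0.245,"yaw":-0.06,"claw":0.5},{"dx":0.31,"dy":-0.315,"yaw":-0.08,"claw":0.5},{"dx":0.38,"dy":-0.385,"yaw":-0.1,"claw":0.5},{"dx":0.45,"dy":-0.457,"yaw":-0.12,"claw":0.5},{"dx":0.52,"dy":-0.528,"yaw":-0.14,"claw":0.5},{"dx":0.59,"dy":-0.6,"yaw":-0.157,"claw":0.5},{"dx":0.66,"dy":-0.67,"dz":0.05,"yaw":-0.157,"claw":0.5},{"dx":0.73,"dy":-0.74,"dz":0.11,"yaw":-0.157,"claw":0.5},{"dx":0.79,"dy":-0.8,"dz":0.17,"yaw":-0.157,"claw":0.5},{"dx":0.82,"dy":-0.83,"dz":0.23,"yaw":-0.157,"claw":0.5},{"dx":0.827,"dy":-0.84,"dz":0.28,"yaw":-0.157,"claw":0.5},{"dx":0.827,"dy":-0.84,"dz":0.3,"yaw":-0.157,"claw":0.5},{"dx":0.827,"dy":-0.84,"dz":0.3,"yaw":-0.157,"claw":0.5},{"dx":0.827,"dy":-0.84,"dz":0.3,"yaw":-0.157,"claw":0.5}])

```text
invalid input
```

send_rows(increments=[{"dx":0.03,"dy":-0.03,"dz":0.0,"yaw":0.0,"claw":0.5},{"dx":0.1,"dy":-0.1,"dz":0.0,"yaw":-0.02,"claw":0.5},{"dx":0.17,"dy":-0.17,"dz":0.0,"yaw":-0.04,"claw":0.5},{"dx":0.24,"dy":-0.245,"dz":0.0,"yaw":-0.06,"claw":0.5},{"dx":0.31,"dy":-0.315,"dz":0.0,"yaw":-0.08,"claw":0.5},{"dx":0.38,"dy":-0.385,"dz":0.0,"yaw":-0.1,"claw":0.5},{"dx":0.45,"dy":-0.457,"dz":0.0,"yaw":-0.12,"claw":0.5},{"dx":0.52,"dy":-0.528,"dz":0.0,"yaw":-0.14,"claw":0.5},{"dx":0.59,"dy":-0.6,"dz":0.0,"yaw":-0.157,"claw":0.5},{"dx":0.66,"dy":-0.67,"dz":0.05,"yaw":-0.157,"claw":0.5},{"dx":0.73,"dy":-0.74,"dz":0.11,"yaw":-0.157,"claw":0.5},{"dx":0.79,"dy":-0.8,"dz":0.17,"yaw":-0.157,"claw":0.5},{"dx":0.82,"dy":-0.83,"dz":0.23,"yaw":-0.157,"claw":0.5},{"dx":0.827,"dy":-0.84,"dz":0.28,"yaw":-0.157,"claw":0.5},{"dx":0.827,"dy":-0.84,"dz":0.3,"yaw":-0.157,"claw":0.5},{"dx":0.827,"dy":-0.84,"dz":0.3,"yaw":-0.157,"claw":0.5},{"dx":0.827,"dy":-0.84,"dz":0.3,"yaw":-0.157,"claw":0.5}])

```text
time: 2.22
tool_pos: [0.4614, -0.0278, 0.0826]
tool_rot: [0.001, 0.95, 0.312, 0.001]
contact_force: [0.4, -0.1, -0.0]
gripper_width: 0.246
grasp_force: 0.0
```

send_rows(increments=[{"dx":0.0,"dy":0.0,"dz":0.04,"yaw":0.0,"claw":0.5},{"dx":0.0,"dy":0.0,"dz":0.1,"yaw":0.0,"claw":0.5},{"dx":0.0,"dy":0.0,"dz":0.13,"yaw":0.0,"claw":0.5},{"dx":0.0,"dy":0.0,"dz":0.15,"yaw":0.0,"claw":0.5},{"dx":0.0,"dy":0.0,"dz":0.156,"yaw":0.0,"claw":0.5},{"dx":0.0,"dy":0.0,"dz":0.158,"yaw":0.0,"claw":0.5},{"dx":0.0,"dy":0.0,"dz":0.158,"yaw":0.0,"claw":0.5}])

```text
time: 3.1
tool_pos: [0.4613, -0.0276, 0.003]
tool_rot: [0.0, 0.95, 0.313, 0.001]
contact_force: [0.1, -0.1, -0.2]
gripper_width: 0.249
grasp_force: 0.0
```

Run:
```python
from h import *
im=manip.grab_frame("scene"); cv2.imwrite("pics/s1.png",cv2.resize(im[130:290,240:460,::-1],None,fx=3.5,fy=3.5,interpolation=cv2.INTER_CUBIC))
s=manip.state(); print(s["tool_pos"],s["contact_force"],s["joint_pos"])
```

```text
[ 0.4612628  -0.02748954  0.00293609] [-0.49616661 -0.55424084 -0.31772909] [-2.20824330e-01 -7.06639993e-02  2.15071710e+00  4.19348244e-05
  1.06033126e+00  7.13587882e-01]
```

View pics/s1.png

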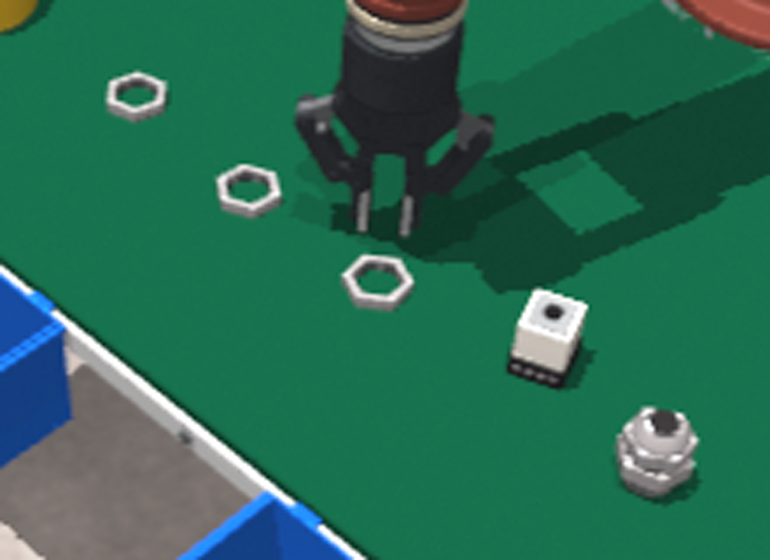

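The crop shows the slightly open fingertips, at about (385,230), just behind nut A at (378,282). They are close to the bench with no contact yet. I'll feel for the bench in small steps.

send_rows(increments=[{"dx":0.0,"dy":0.0,"dz":0.002,"yaw":0.0,"claw":0.5},{"dx":0.0,"dy":0.0,"dz":0.004,"yaw":0.0,"claw":0.5},{"dx":0.0,"dy":0.0,"dz":0.004,"yaw":0.0,"claw":0.5},{"dx":0.0,"dy":0.0,"dz":0.004,"yaw":0.0,"claw":0.5}])

```text
time: 3.65
tool_pos: [0.4607, -0.0274, 0.0003]
tool_rot: [-0.0, 0.95, 0.313, -0.0]
contact_force: [0.6, -0.4, 0.3]
gripper_width: 0.246
grasp_force: 0.0
```

send_rows(increments=[{"dx":0.0,"dy":0.0,"dz":0.002,"yaw":0.0,"claw":0.5},{"dx":0.0,"dy":0.0,"dz":0.003,"yaw":0.0,"claw":0.5},{"dx":0.0,"dy":0.0,"dz":0.003,"yaw":0.0,"claw":0.5},{"dx":0.0,"dy":0.0,"dz":0.003,"yaw":0.0,"claw":0.5}])

```text
time: 4.15
tool_pos: [0.4609, -0.0275, 0.0001]
tool_rot: [-0.0, 0.95, 0.313, -0.001]
contact_force: [-5.2, 2.0, 10.7]
gripper_width: 0.25
grasp_force: 5.3
```

send_rows(increments=[{"dx":0.0,"dy":0.0,"dz":-0.009,"yaw":0.0,"claw":0.5},{"dx":0.0,"dy":0.0,"dz":-0.009,"yaw":0.0,"claw":0.5},{"dx":0.015,"dy":0.0,"dz":-0.009,"yaw":0.0,"claw":0.5},{"dx":0.03,"dy":0.0,"dz":-0.009,"yaw":0.0,"claw":0.5},{"dx":0.045,"dy":0.0,"dz":-0.009,"yaw":0.0,"claw":0.5},{"dx":0.06,"dy":0.0,"dz":-0.009,"yaw":0.0,"claw":0.5},{"dx":0.08,"dy":0.0,"dz":-0.009,"yaw":0.0,"claw":0.5},{"dx":0.1,"dy":0.0,"dz":-0.009,"yaw":0.0,"claw":0.5},{"dx":0.12,"dy":0.0,"dz":-0.009,"yaw":0.0,"claw":0.5},{"dx":0.145,"dy":0.0,"dz":-0.009,"yaw":0.0,"claw":0.5},{"dx":0.17,"dy":0.0,"dz":-0.009,"yaw":0.0,"claw":0.5},{"dx":0.195,"dy":0.0,"dz":-0.009,"yaw":0.0,"claw":0.5},{"dx":0.22,"dy":0.0,"dz":-0.009,"yaw":0.0,"claw":0.5},{"dx":0.245,"dy":0.0,"dz":-0.009,"yaw":0.0,"claw":0.5},{"dx":0.27,"dy":0.0,"dz":-0.009,"yaw":0.0,"claw":0.5},{"dx":0.29,"dy":0.0,"dz":-0.009,"yaw":0.0,"claw":0.5},{"dx":0.305,"dy":0.0,"dz":-0.009,"yaw":0.0,"claw":0.5},{"dx":0.315,"dy":0.0,"dz":-0.009,"yaw":0.0,"claw":0.5},{"dx":0.32,"dy":0.0,"dz":-0.009,"yaw":0.0,"claw":0.5},{"dx":0.32,"dy":0.0,"dz":-0.009,"yaw":0.0,"claw":0.5}])

```text
time: 6.65
tool_pos: [0.5894, 0.0677, 0.0033]
tool_rot: [-0.0, 0.95, 0.313, 0.0]
contact_force: [0.0, -1.0, 0.5]
gripper_width: 0.249
grasp_force: 0.0
```

Run:
```python
from h import *
im=manip.grab_frame("scene"); cv2.imwrite("pics/s2.png",cv2.resize(im[130:330,240:460,::-1],None,fx=2.8,fy=2.8,interpolation=cv2.INTER_CUBIC))
for b in blobs(im,(270,140,440,275)): print(np.round(b[:3],1),b[3],onz("scene",b[:2],.0045))
```

```text
[278.6 157.1 191. ] (270, 150, 18, 15) [ 0.4912442  -0.25027691  0.0045    ]
[ 288.5  259.  1255.5] (270, 229, 55, 46) [0.70441641 0.01827874 0.0045    ]
[310.6 184.  215.5] (301, 177, 20, 15) [ 0.50377925 -0.1183079   0.0045    ]
[320. 210. 108.] (314, 205, 13, 13) [ 0.55075614 -0.03866893  0.0045    ]
[341.1 248.4 503.5] (330, 234, 23, 29) [0.60154871 0.07674164 0.0045    ]
[ 358.3  169.2 2028. ] (329, 140, 62, 59) [ 0.37645884 -0.07371524  0.0045    ]
[396.  224.9 395.5] (386, 212, 22, 27) [0.45920584 0.11636384 0.0045    ]
[427.1 258.5 456.5] (416, 246, 24, 26) [0.48824785 0.22585671 0.0045    ]
```

View pics/s2.png

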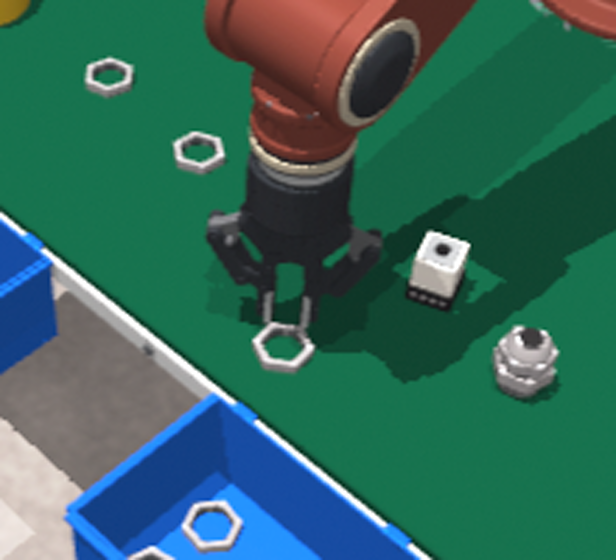

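Nut A lies flat against both fingertips, at crop (283,347). It is clear of the relay and lined up with the bin, so I'll push it over.

send_rows(increments=[{"dx":0.01,"dy":0.0,"dz":0.0,"yaw":0.0,"claw":0.5},{"dx":0.03,"dy":0.0,"dz":0.0,"yaw":0.0,"claw":0.5},{"dx":0.055,"dy":0.0,"dz":0.0,"yaw":0.0,"claw":0.5},{"dx":0.08,"dy":0.0,"dz":0.0,"yaw":0.0,"claw":0.5},{"dx":0.105,"dy":0.0,"dz":0.0,"yaw":0.0,"claw":0.5},{"dx":0.13,"dy":0.0,"dz":0.0,"yaw":0.0,"claw":0.5},{"dx":0.155,"dy":0.0,"dz":0.0,"yaw":0.0,"claw":0.5},{"dx":0.18,"dy":0.0,"dz":0.0,"yaw":0.0,"claw":0.5},{"dx":0.205,"dy":0.0,"dz":0.0,"yaw":0.0,"claw":0.5},{"dx":0.225,"dy":0.0,"dz":0.0,"yaw":0.0,"claw":0.5},{"dx":0.24,"dy":0.0,"dz":0.0,"yaw":0.0,"claw":0.5},{"dx":0.24,"dy":0.0,"dz":0.0,"yaw":0.0,"claw":0.5}])

```text
time: 8.2
tool_pos: [0.6863, 0.1392, 0.0033]
tool_rot: [0.0, 0.95, 0.313, 0.0]
contact_force: [-0.1, 0.3, -1.2]
gripper_width: 0.251
grasp_force: 0.0
```

Run:
```python
from h import *
im=manip.grab_frame("scene"); cv2.imwrite("pics/s3.png",cv2.resize(im[200:400,240:460,::-1],None,fx=2.8,fy=2.8,interpolation=cv2.INTER_CUBIC))
print(manip.state()["tool_pos"])
```

```text
[0.68592486 0.13905121 0.00322948]
```

View pics/s3.png

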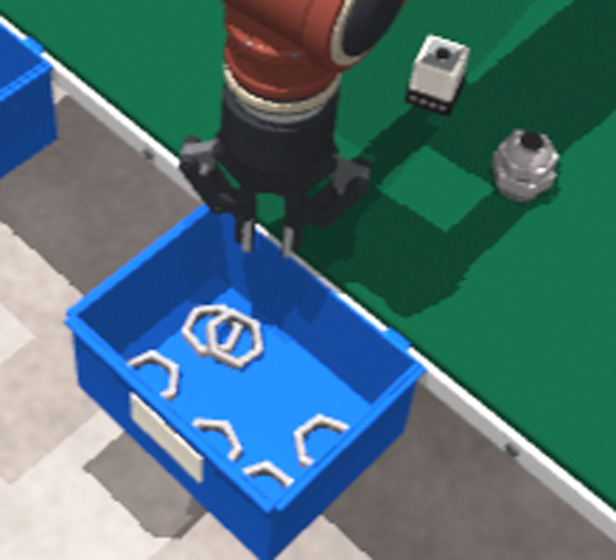

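Nut A is in the wide bin, lying on another nut at crop (235,337), and nothing else has moved. Next is nut B.

send_rows(increments=[{"dx":0.0,"dy":0.0,"dz":-0.05,"yaw":0.0,"claw":0.5},{"dx":-0.03,"dy":0.01,"dz":-0.1,"yaw":-0.01,"claw":0.5},{"dx":-0.1,"dy":0.034,"dz":-0.12,"yaw":-0.04,"claw":0.5},{"dx":-0.18,"dy":0.06,"dz":-0.12,"yaw":-0.07,"claw":0.5},{"dx":-0.26,"dy":0.087,"dz":-0.12,"yaw":-0.1,"claw":0.5},{"dx":-0.34,"dy":0.114,"dz":-0.12,"yaw":-0.13,"claw":0.5},{"dx":-0.42,"dy":0.141,"dz":-0.12,"yaw":-0.16,"claw":0.5},{"dx":-0.5,"dy":0.168,"dz":-0.12,"yaw":-0.19,"claw":0.5},{"dx":-0.58,"dy":0.195,"dz":-0.12,"yaw":-0.22,"claw":0.5},{"dx":-0.65,"dy":0.218,"dz":-0.12,"yaw":-0.231,"claw":0.5},{"dx":-0.69,"dy":0.232,"dz":-0.12,"yaw":-0.231,"claw":0.5},{"dx":-0.702,"dy":0.236,"dz":-0.11,"yaw":-0.231,"claw":0.5},{"dx":-0.702,"dy":0.236,"dz":-0.08,"yaw":-0.231,"claw":0.5},{"dx":-0.702,"dy":0.236,"dz":-0.04,"yaw":-0.231,"claw":0.5},{"dx":-0.702,"dy":0.236,"dz":-0.015,"yaw":-0.231,"claw":0.5},{"dx":-0.702,"dy":0.236,"dz":-0.003,"yaw":-0.231,"claw":0.5},{"dx":-0.702,"dy":0.236,"dz":0.0,"yaw":-0.231,"claw":0.5},{"dx":-0.702,"dy":0.236,"dz":0.0,"yaw":-0.231,"claw":0.5}])

```text
time: 10.5
tool_pos: [0.4742, -0.1646, 0.0037]
tool_rot: [0.0, 0.882, 0.472, 0.0]
contact_force: [-0.2, -0.5, -0.8]
gripper_width: 0.251
grasp_force: 0.0
```

send_rows(increments=[{"dx":0.015,"dy":0.0,"dz":0.0,"yaw":0.0,"claw":0.5},{"dx":0.03,"dy":0.0,"dz":0.0,"yaw":0.0,"claw":0.5},{"dx":0.045,"dy":0.0,"dz":0.0,"yaw":0.0,"claw":0.5},{"dx":0.06,"dy":0.0,"dz":0.0,"yaw":0.0,"claw":0.5},{"dx":0.08,"dy":0.0,"dz":0.0,"yaw":0.0,"claw":0.5},{"dx":0.1,"dy":0.0,"dz":0.0,"yaw":0.0,"claw":0.5},{"dx":0.125,"dy":0.0,"dz":0.0,"yaw":0.0,"claw":0.5},{"dx":0.15,"dy":0.0,"dz":0.0,"yaw":0.0,"claw":0.5},{"dx":0.175,"dy":0.0,"dz":0.0,"yaw":0.0,"claw":0.5},{"dx":0.2,"dy":0.0,"dz":0.0,"yaw":0.0,"claw":0.5},{"dx":0.225,"dy":0.0,"dz":0.0,"yaw":0.0,"claw":0.5},{"dx":0.25,"dy":0.0,"dz":0.0,"yaw":0.0,"claw":0.5},{"dx":0.275,"dy":0.0,"dz":0.0,"yaw":0.0,"claw":0.5},{"dx":0.3,"dy":0.0,"dz":0.0,"yaw":0.0,"claw":0.5},{"dx":0.325,"dy":0.0,"dz":0.0,"yaw":0.0,"claw":0.5},{"dx":0.35,"dy":0.0,"dz":0.0,"yaw":0.0,"claw":0.5},{"dx":0.37,"dy":0.0,"dz":0.0,"yaw":0.0,"claw":0.5},{"dx":0.385,"dy":0.0,"dz":0.0,"yaw":0.0,"claw":0.5},{"dx":0.39,"dy":0.0,"dz":0.0,"yaw":0.0,"claw":0.5}])

```text
time: 12.88
tool_pos: [0.5821, -0.0019, 0.0033]
tool_rot: [0.0, 0.882, 0.472, -0.0]
contact_force: [-1.2, -0.7, 0.3]
gripper_width: 0.247
grasp_force: 0.5
```

Run:
```python
from h import *
im=manip.grab_frame("scene"); cv2.imwrite("pics/s4.png",cv2.resize(im[130:330,240:460,::-1],None,fx=2.8,fy=2.8,interpolation=cv2.INTER_CUBIC))
print(manip.state()["tool_pos"])
```

```text
[ 0.58209571 -0.00187383  0.00327352]
```

View pics/s4.png

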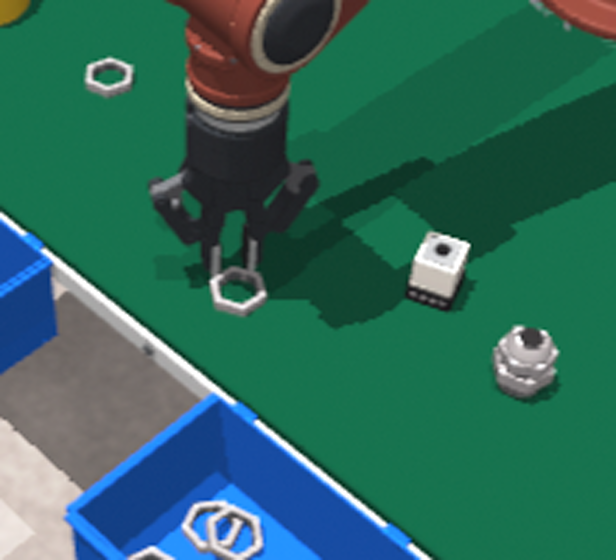

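Nut B is seated against both fingertips at crop (237,290). I'll continue over the edge.

send_rows(increments=[{"dx":0.01,"dy":0.0,"dz":0.0,"yaw":0.0,"claw":0.5},{"dx":0.03,"dy":0.0,"dz":0.0,"yaw":0.0,"claw":0.5},{"dx":0.055,"dy":0.0,"dz":0.0,"yaw":0.0,"claw":0.5},{"dx":0.08,"dy":0.0,"dz":0.0,"yaw":0.0,"claw":0.5},{"dx":0.105,"dy":0.0,"dz":0.0,"yaw":0.0,"claw":0.5},{"dx":0.13,"dy":0.0,"dz":0.0,"yaw":0.0,"claw":0.5},{"dx":0.155,"dy":0.0,"dz":0.0,"yaw":0.0,"claw":0.5},{"dx":0.18,"dy":0.0,"dz":0.0,"yaw":0.0,"claw":0.5},{"dx":0.205,"dy":0.0,"dz":0.0,"yaw":0.0,"claw":0.5},{"dx":0.23,"dy":0.0,"dz":0.0,"yaw":0.0,"claw":0.5},{"dx":0.255,"dy":0.0,"dz":0.0,"yaw":0.0,"claw":0.5},{"dx":0.28,"dy":0.0,"dz":0.0,"yaw":0.0,"claw":0.5},{"dx":0.305,"dy":0.0,"dz":0.0,"yaw":0.0,"claw":0.5},{"dx":0.33,"dy":0.0,"dz":0.0,"yaw":0.0,"claw":0.5},{"dx":0.355,"dy":0.0,"dz":0.0,"yaw":0.0,"claw":0.5},{"dx":0.375,"dy":0.0,"dz":0.0,"yaw":0.0,"claw":0.5},{"dx":0.38,"dy":0.0,"dz":0.0,"yaw":0.0,"claw":0.5},{"dx":0.38,"dy":0.0,"dz":0.0,"yaw":0.0,"claw":0.5}])

```text
time: 15.18
tool_pos: [0.6872, 0.1559, 0.0032]
tool_rot: [0.0, 0.882, 0.472, -0.0]
contact_force: [0.4, -0.0, -0.4]
gripper_width: 0.25
grasp_force: 0.0
```

Run:
```python
from h import *
im=manip.grab_frame("scene"); cv2.imwrite("pics/s5.png",cv2.resize(im[200:400,240:460,::-1],None,fx=2.8,fy=2.8,interpolation=cv2.INTER_CUBIC))
print(manip.state()["tool_pos"])
```

```text
[0.68710803 0.15564974 0.00317851]
```

View pics/s5.png

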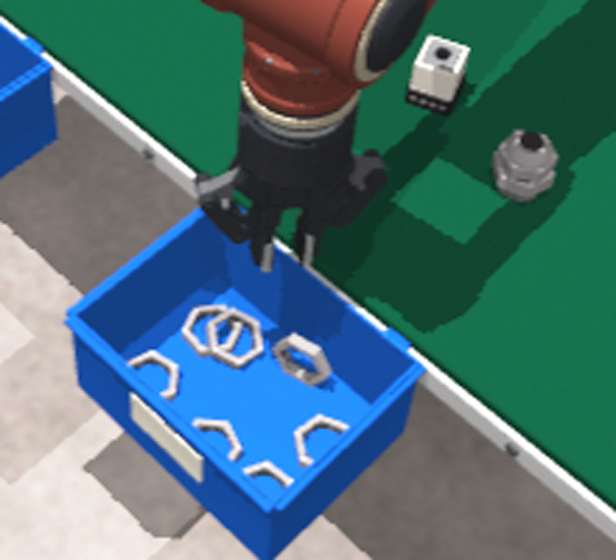

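Nut B dropped into the wide bin at crop (302,360). Now nut C.

send_rows(increments=[{"dx":0.0,"dy":0.0,"dz":-0.05,"yaw":0.0,"claw":0.5},{"dx":-0.03,"dy":0.004,"dz":-0.1,"yaw":0.0,"claw":0.5},{"dx":-0.1,"dy":0.014,"dz":-0.12,"yaw":-0.01,"claw":0.5},{"dx":-0.19,"dy":0.027,"dz":-0.12,"yaw":-0.02,"claw":0.5},{"dx":-0.28,"dy":0.039,"dz":-0.12,"yaw":-0.03,"claw":0.5},{"dx":-0.37,"dy":0.052,"dz":-0.12,"yaw":-0.04,"claw":0.5},{"dx":-0.46,"dy":0.064,"dz":-0.12,"yaw":-0.05,"claw":0.5},{"dx":-0.55,"dy":0.077,"dz":-0.12,"yaw":-0.06,"claw":0.5},{"dx":-0.64,"dy":0.09,"dz":-0.12,"yaw":-0.07,"claw":0.5},{"dx":-0.73,"dy":0.102,"dz":-0.12,"yaw":-0.08,"claw":0.5},{"dx":-0.82,"dy":0.115,"dz":-0.12,"yaw":-0.086,"claw":0.5},{"dx":-0.9,"dy":0.126,"dz":-0.12,"yaw":-0.086,"claw":0.5},{"dx":-0.97,"dy":0.136,"dz":-0.12,"yaw":-0.086,"claw":0.5},{"dx":-1.0,"dy":0.14,"dz":-0.12,"yaw":-0.086,"claw":0.5},{"dx":-1.0,"dy":0.14,"dz":-0.1,"yaw":-0.086,"claw":0.5},{"dx":-1.0,"dy":0.14,"dz":-0.06,"yaw":-0.086,"claw":0.5},{"dx":-1.0,"dy":0.14,"dz":-0.02,"yaw":-0.086,"claw":0.5},{"dx":-1.0,"dy":0.14,"dz":-0.003,"yaw":-0.086,"claw":0.5},{"dx":-1.0,"dy":0.14,"dz":0.0,"yaw":-0.086,"claw":0.5},{"dx":-1.0,"dy":0.14,"dz":0.0,"yaw":-0.086,"claw":0.5}])

```text
time: 17.73
tool_pos: [0.4685, -0.2991, 0.0035]
tool_rot: [0.0, 0.849, 0.528, 0.0]
contact_force: [-0.2, 0.1, -0.1]
gripper_width: 0.254
grasp_force: 0.0
```

send_rows(increments=[{"dx":0.015,"dy":0.0,"dz":0.0,"yaw":0.0,"claw":0.5},{"dx":0.03,"dy":0.0,"dz":0.0,"yaw":0.0,"claw":0.5},{"dx":0.045,"dy":0.0,"dz":0.0,"yaw":0.0,"claw":0.5},{"dx":0.06,"dy":0.0,"dz":0.0,"yaw":0.0,"claw":0.5},{"dx":0.08,"dy":0.0,"dz":0.0,"yaw":0.0,"claw":0.5},{"dx":0.1,"dy":0.0,"dz":0.0,"yaw":0.0,"claw":0.5},{"dx":0.125,"dy":0.0,"dz":0.0,"yaw":0.0,"claw":0.5},{"dx":0.15,"dy":0.0,"dz":0.0,"yaw":0.0,"claw":0.5},{"dx":0.175,"dy":0.0,"dz":0.0,"yaw":0.0,"claw":0.5},{"dx":0.205,"dy":0.0,"dz":0.0,"yaw":0.0,"claw":0.5},{"dx":0.235,"dy":0.0,"dz":0.0,"yaw":0.0,"claw":0.5},{"dx":0.265,"dy":0.0,"dz":0.0,"yaw":0.0,"claw":0.5},{"dx":0.295,"dy":0.0,"dz":0.0,"yaw":0.0,"claw":0.5},{"dx":0.325,"dy":0.0,"dz":0.0,"yaw":0.0,"claw":0.5},{"dx":0.355,"dy":0.0,"dz":0.0,"yaw":0.0,"claw":0.5},{"dx":0.385,"dy":0.0,"dz":0.0,"yaw":0.0,"claw":0.5},{"dx":0.41,"dy":0.0,"dz":0.0,"yaw":0.0,"claw":0.5},{"dx":0.43,"dy":0.0,"dz":0.0,"yaw":0.0,"claw":0.5},{"dx":0.445,"dy":0.0,"dz":0.0,"yaw":0.0,"claw":0.5},{"dx":0.45,"dy":0.0,"dz":0.0,"yaw":0.0,"claw":0.5}])

```text
time: 20.23
tool_pos: [0.568, -0.097, 0.0033]
tool_rot: [-0.0, 0.849, 0.528, -0.0]
contact_force: [-1.1, -0.8, 0.3]
gripper_width: 0.248
grasp_force: 0.4
```

Run:
```python
from h import *
im=manip.grab_frame("scene"); cv2.imwrite("pics/s6.png",cv2.resize(im[130:330,240:460,::-1],None,fx=2.8,fy=2.8,interpolation=cv2.INTER_CUBIC))
print(manip.state()["tool_pos"])
```

```text
[ 0.56799865 -0.09694017  0.00326497]
```

View pics/s6.png

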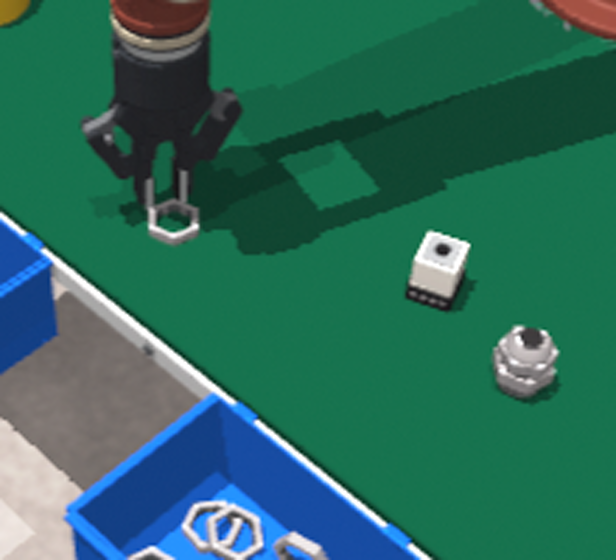

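Nut C is seated against both fingertips at crop (173,222), so I'll push on to the bin.

send_rows(increments=[{"dx":0.01,"dy":0.0,"dz":0.0,"yaw":0.0,"claw":0.5},{"dx":0.03,"dy":0.0,"dz":0.0,"yaw":0.0,"claw":0.5},{"dx":0.06,"dy":0.0,"dz":0.0,"yaw":0.0,"claw":0.5},{"dx":0.09,"dy":0.0,"dz":0.0,"yaw":0.0,"claw":0.5},{"dx":0.12,"dy":0.0,"dz":0.0,"yaw":0.0,"claw":0.5},{"dx":0.15,"dy":0.0,"dz":0.0,"yaw":0.0,"claw":0.5},{"dx":0.18,"dy":0.0,"dz":0.0,"yaw":0.0,"claw":0.5},{"dx":0.21,"dy":0.0,"dz":0.0,"yaw":0.0,"claw":0.5},{"dx":0.24,"dy":0.0,"dz":0.0,"yaw":0.0,"claw":0.5},{"dx":0.27,"dy":0.0,"dz":0.0,"yaw":0.0,"claw":0.5},{"dx":0.3,"dy":0.0,"dz":0.0,"yaw":0.0,"claw":0.5},{"dx":0.33,"dy":0.0,"dz":0.0,"yaw":0.0,"claw":0.5},{"dx":0.36,"dy":0.0,"dz":0.0,"yaw":0.0,"claw":0.5},{"dx":0.39,"dy":0.0,"dz":0.0,"yaw":0.0,"claw":0.5},{"dx":0.42,"dy":0.0,"dz":0.0,"yaw":0.0,"claw":0.5},{"dx":0.45,"dy":0.0,"dz":0.0,"yaw":0.0,"claw":0.5},{"dx":0.48,"dy":0.0,"dz":0.0,"yaw":0.0,"claw":0.5},{"dx":0.51,"dy":0.0,"dz":0.0,"yaw":0.0,"claw":0.5},{"dx":0.54,"dy":0.0,"dz":0.0,"yaw":0.0,"claw":0.5},{"dx":0.56,"dy":0.0,"dz":0.0,"yaw":0.0,"claw":0.5}])

```text
time: 22.78
tool_pos: [0.6923, 0.1547, 0.0033]
tool_rot: [-0.0, 0.849, 0.528, 0.0]
contact_force: [0.4, -1.2, 0.5]
gripper_width: 0.25
grasp_force: 0.0
```

send_rows(increments=[{"dx":0.0,"dy":0.0,"dz":0.0,"yaw":0.0,"claw":0.5},{"dx":0.0,"dy":0.0,"dz":-0.05,"yaw":0.0,"claw":0.5},{"dx":0.0,"dy":0.0,"dz":-0.12,"yaw":0.0,"claw":0.5},{"dx":-0.04,"dy":0.0,"dz":-0.2,"yaw":0.0,"claw":0.5},{"dx":-0.12,"dy":0.0,"dz":-0.26,"yaw":0.0,"claw":0.5},{"dx":-0.2,"dy":0.0,"dz":-0.28,"yaw":0.0,"claw":0.5},{"dx":-0.28,"dy":0.0,"dz":-0.28,"yaw":0.0,"claw":0.5},{"dx":-0.34,"dy":0.0,"dz":-0.28,"yaw":0.0,"claw":0.5},{"dx":-0.36,"dy":0.0,"dz":-0.28,"yaw":0.0,"claw":0.5},{"dx":-0.36,"dy":0.0,"dz":-0.28,"yaw":0.0,"claw":0.5}])

```text
time: 24.02
tool_pos: [0.6125, -0.008, 0.1445]
tool_rot: [0.0, 0.85, 0.527, 0.001]
contact_force: [-0.2, 0.4, 0.5]
gripper_width: 0.25
grasp_force: 0.0
```

Run:
```python
from h import *
im=manip.grab_frame("scene"); cv2.imwrite("pics/s7.png",im[:,:,::-1])
s=manip.state();print(s["tool_pos"],s["contact_force"],s["time"])
```

```text
[ 0.61259936 -0.00737974  0.14416953] [-1.02496197  0.76904553 -0.45979241] 24.075
```

View pics/s7.png

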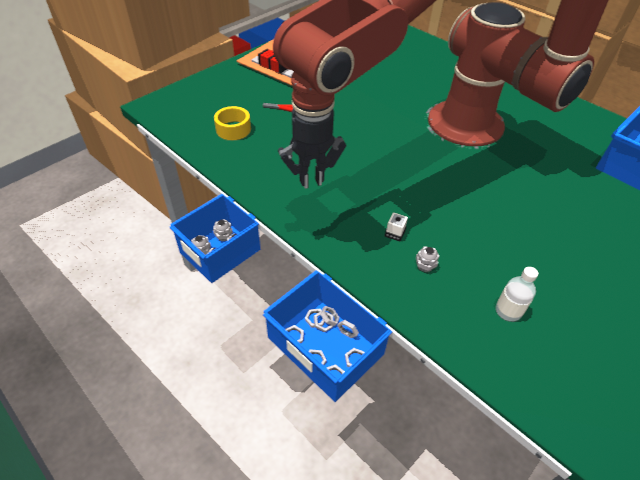

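All eight nuts are in the wide bin (around (295–355, 312–370)). No loose nuts remain on the bench, and the relay, gland, tape and bottle are unmoved. The arm is clear, so I'm handing in.

```bash
python3 -c "
from plant import manip
print(manip.job_done())"
```

```text
the job is handed in; nothing more can be done
None
```

All three locknuts were pushed over the far edge into the wide blue bin, with the gland, relay, tape roll and bottle left where they stood; the job was handed in at about 24 s.

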